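# Serve a cheese-bread roll with the tongs

## Task

Draw the small steel tongs up out of the bamboo caddy, close their jaws on the round bread roll (not the ring-shaped bread) on the wooden board, and lift it about 10 cm clear of the board. Finish while still gripping the tongs, holding the roll still in the air in their jaws; the gripper itself must not touch the roll, and the ring bread, the scoop and the glass carafe are to be left where they are.

Things in the scene. Friction and masses are not known exactly. Their poses are not given: they have to be found in the camera images.
- tongs: Sprung steel tongs, 150 mm long, 100 g, upright in the caddy, jaws down. Origin midway between the jaw tips at their lower end; z runs up to the closed bend (z 142 to 150, 18 mm along y, 22 along x) where the arms pivot (z 146). Arms lie at +y and -y and close along y. Flat black rubber pads on the arms (24 mm wide along x, z 90 to 128) are where to grip, across y.
- tongs_grip (a point): On the tongs' middle line between the rubber pads, at z 108 mm. Unsqueezed, the pads measure 46 mm over their outsides here (44 at z 125, 49 at z 90). A spring pushes back with about 6 N from first touch, 11 N with the jaws 44 mm apart. Hold at 41 to 45 mm to carry the tongs open, squeeze with 20 to 40 N to nip; let wider than 46 mm they drop.
- tongs_jaws (a point): Midway between the jaws, 13 mm above their lower ends; bring it to the middle of the roll. Unsqueezed the jaws stand 85 mm apart inside (82 at small inward lips at their lower ends), 95 mm outside; each is 28 mm wide along x. They move symmetrically: 1 mm less width at the pads (z 108) brings them 3.5 mm closer, so they meet the roll at a pad width of about 35 mm.
- caddy: Open-topped rectangular bamboo caddy, fixed, 52 mm (x) by 118 mm (y) by 70 mm high, walls and floor 6 mm thick; origin at the centre of its underside. The tongs stand on its floor, arms along its long y side. It may stand to the left or the right.
- board: Rectangular wooden serving board, fixed, 140 mm (x) by 240 mm (y), 18 mm thick; origin at the centre of its underside. It carries the roll and the ring bread side by side along y, either way round.
- roll: Round domed bread roll, plain golden crust, 44 mm across at its widest (15 mm up), 33 mm high, flat 30 mm base, 30 to 65 g, firm; loose on the board. Origin at the centre of its underside, z up.
- roll_mid (a point): Middle of the roll, 16 mm above its underside.
- ring_bread: Ring-shaped bread with a hole, 64 mm across, 22 mm high, loose on the board beside the roll (centres 90 mm or more apart); bystander. Origin at the centre of its underside.
- scoop: Stainless measuring scoop, cup 44 mm across and 30 mm high, flat handle reaching 105 mm from the cup's centre towards its own -x; lies between caddy and board. Bystander. Origin under the cup.
- carafe: Empty glass carafe, 92 mm across, 120 mm high, handle at its +x side reaching 73 mm from the centre; bystander. Origin under its centre.
Things that resemble listed ones, but are neither listed nor needed, are in the scene too. What is shaped like the roll but blue or red is not meant.

How it is judged (in metres and radians):
On the way, in this order (a step that is already met when the one before it is completed fails the run):
1. the tongs are drawn up clear of the caddy in the gripper, the roll not yet moved (height (world z) of tongs above 0.08 m and contact force between the fingers and tongs above 1 N and contact force between tongs and caddy below 0.05 N and distance of roll from where it was at the start of the episode below 0.01 m), for 0.2 s.
2. the tongs' jaws close on the roll while it is still on the board (distance between roll_mid and tongs_jaws below 0.03 m and contact force between tongs and roll above 0.4 N and contact force between the fingers and tongs above 1 N and height (world z) of roll below 0.04 m), for 0.1 s.
At the end, for the whole second after the job is handed in: The roll is 70 mm or more above the board, its middle within 30 mm of the point between the jaws, held by them (over 0.4 N) alone; tongs in the fingers, off board and caddy; both still (under 30 mm/s); ring bread, scoop and carafe within 25 mm of their starts (height (world z) of roll above 0.088 m and distance between roll_mid and tongs_jaws below 0.03 m and contact force between tongs and roll above 0.4 N and contact force between the fingers and tongs above 1 N and contact force between each of the arm, the fingers, board, caddy and roll below 0.05 N and contact force between each of board, caddy and tongs below 0.05 N and linear speed of each of roll, tongs below 0.03 m/s and not (distance of ring_bread from where it was at the start of the episode above 0.025 m) and not (distance of scoop from where it was at the start of the episode above 0.025 m) and not (distance of carafe from where it was at the start of the episode above 0.025 m)); the arm keeps its last pose, push and grip.
It fails at once if the gripper itself touches the roll (contact force between any of the fingers, the arm and roll above 0.3 N).
It fails at once if the ring bread, scoop or carafe is moved more than 25 mm (distance of any of ring_bread, scoop, carafe from where it was at the start of the episode above 0.025 m).
It also fails if it takes over 48 s, if anything falls off the work surface, if the arm or the gripper's body presses on something with over 40 N, if the wrist force passes 120 N, or if a joint passes its speed limit or range.

## Robot

A 6-joint arm with a two-finger parallel gripper is mounted at the origin on the work surface. World frame = base frame: x ahead of the robot, y to its left, z up, the work surface at z = 0. Lengths are in mm, angles in rad, forces in N, time in s.
With the tool pointing down it reaches from about 425 to 925 mm from the base axis. Payload 12.5 kg.
Tool frame: the origin (TCP) lies where the fingers leave the gripper's body, on its centre line; the fingertips stand 73 mm ahead of it and the grasp point (between the pads) lies 54 mm ahead of it; z points along the fingers, y is the line along which they close (so a half turn about z gives the same grasp; the last joint's range is limited). The gripper opens to 85 mm and grips with 20 to 120 N. Pads are 22 mm wide; open, the fingers measure 114 mm over their backs; the gripper's body (76 mm by 85 mm) begins 54 mm behind the grasp point. The pads swing forward as they close: fully open they stand 13 mm farther back than shut.
Start: joints at [1.034, 0.491, 1.559, -0, 1.092, -0.106], TCP at [260.981, 567.913, 303.927] pointing down, gripper open.
Joint ranges: [-3.1, 3.1], [-0.84, 2.19], [0.05, 2.79], [-1.13, 4.28], [0.06, 2.93], [-2.69, 2.69]. Speed limits (rad/s): [2.22, 2.22, 2.79, 3.14, 3.14, 3.14].

## Interface

Orientations are given as a unit quaternion [w, x, y, z].
In Python, from plant import manip, imaging, nets gives the robot as it stands.
- The arm moves only by the shell command python3 -m jog 'ROWS' [FORCE]. ROWS is JSON, a list of rows, each an object with "offset": the shift along the tool's x, y, z normalised to -1 to 1, where 1 is 0.5 m, a list of three; "yaw": the turn about the tool's z normalised to -1 to 1, where 1 is 180 degrees; "grip": the opening, from -1 (shut) to 1 (fully open). A call has 1 to 12 rows; each row is the pose to reach, as a shift and turn from the pose commanded when the call began, along the tool's axes at that moment, turning the shorter way round; what a row does not reach only later rows make up. A row lasts 1/8 s, in which the tool goes at most 62.5 mm and 10.7 degrees, less where a joint would pass 70% of its speed; a pose out of reach is approached as far as the arm can. A call with a number of a shift or a turn outside -1 to 1 is refused whole. A call with a gripper value outside its range is refused whole. The fingers move at their own pace and stop on an object; FORCE is the grip in N (left out, the last holds). Time passes only in rows, so rows that repeat a pose let the fingers close. It gives the time, the measured TCP pose, the force, the opening and the grip force at its end, in the units of the state.
- manip.state(): the state, without advancing time (a new reading comes with each control period).
- imaging.capture(name): name is "scene" or "top"; returns the picture (384x512x3 uint8, red, green, blue); there is no depth.
- imaging.camera_params(name): a dict with "fx", "fy", "cx", "cy" (pixels), "position" and "rotation" of the camera in the world. Camera axes: x right, y down, z forward; pixel columns grow to the right and rows downward; lengths in mm; the calibration is good to about 2 mm. A picture is of the moment at which its call begins. camera_params takes no time and is no camera call.
- manip.job_done(): hands the job in; it is judged then, once.
Trained networks look in the newest picture that a camera, given by its name, has taken for a name from the list of things; names that differ only in an ending like _2 or _b are one class to them, and where a whole thing is asked for, a point or a joint stands for the part that bears it (a point fixed in the world has none). Each returns a list of dicts, best first, with "conf" (0 to 1); they miss things now and then, are a little off and sometimes report something else, mostly with a low value. They report only what shows in the picture. A call takes as long as a camera call. They do not tell look-alikes from the thing itself.
- nets.find_in(camera, label): "rect" ([left, top, right, bottom] in pixels, round what is visible of it).
- nets.trace(camera, label): "pixels" (384x512 bool, what is visible of it) and "rect" ([left, top, right, bottom] in pixels, round what is visible of it).
The state is a dict: "t": time; "joints": joint angles; "joint_vel": joint speeds; "effort": joint torques, N m; "position": TCP position; "ee_rot": TCP orientation; "contact_force": force on the tool from outside, world axes, zero at the start; "torque": the same for the moment, N m; "finger_gap": finger opening in mm; "finger_force": force on a finger pad.
Only numpy, scipy, OpenCV 4.12 (cv2) and the standard library are available. Lean on these libraries where they do the work, as an engineer would, in place of code of your own. Each camera call takes 0.05 s, during which the arm holds its last target. There are 200 camera calls.

## Working session

There is one attempt and no reset: what is moved stays moved. The work goes in short steps, Python scripts to look and compute and a shell command to move; the robot and the scene stay as the last step left them, time stands still between calls to the robot, and variables do not carry over. Pictures are saved under pics/ and viewed, at most 10 in all, crops included, and the job is handed in when it is done.

```bash
mkdir -p pics; cat > h.py <<'E'
import numpy as np, cv2
from plant import manip, imaging, nets
def ray(cam,px):
    p=imaging.camera_params(cam)
    d=np.array([(px[0]-p['cx'])/p['fx'],(px[1]-p['cy'])/p['fy'],1.0])
    return np.array(p['position'],float),np.array(p['rotation'],float).reshape(3,3)@d
def at_z(cam,px,z):
    o,d=ray(cam,px); return o+d*(z-o[2])/d[2]
def proj(cam,P):
    p=imaging.camera_params(cam); c=np.array(p['rotation'],float).reshape(3,3).T@(np.array(P,float)-p['position'])
    return np.array([p['fx']*c[0]/c[2]+p['cx'],p['fy']*c[1]/c[2]+p['cy']])
def save(name,img): cv2.imwrite('pics/'+name,img[:,:,::-1])
E
python3 - <<'E'
from h import *
a=imaging.capture('scene');b=imaging.capture('top')
save('a.png',cv2.resize(np.vstack([a,b]),None,fx=.78,fy=.78))
for c in('scene','top'):
    p=imaging.camera_params(c);print(c,p)
    for l in('tongs','caddy','board','roll','ring_bread','scoop','carafe'):
        print(l,[(np.round(r['rect']).tolist(),round(r['conf'],2)) for r in nets.find_in(c,l)[:4]])
print(manip.state())
E
```

```text
scene {'fx': 369.8922022615491, 'fy': 369.8922022615491, 'cx': 252.1095790430972, 'cy': 192.09190432176442, 'position': array([1161.968421  , -166.76265016,  778.50075148]), 'rotation': array([-0.2964298 ,  0.71247598,  0.58817344, -0.2419904 ])}
tongs [([338.0, 180.0, 370.0, 217.0], 0.94)]
caddy [([325.0, 194.0, 375.0, 236.0], 0.66)]
board [([126.0, 215.0, 229.0, 266.0], 0.57)]
roll [([340.0, 177.0, 368.0, 214.0], 0.75), ([145.0, 218.0, 166.0, 238.0], 0.64), ([161.0, 190.0, 180.0, 202.0], 0.53), ([90.0, 245.0, 111.0, 264.0], 0.48)]
ring_bread [([196.0, 233.0, 221.0, 253.0], 0.71), ([252.0, 183.0, 271.0, 220.0], 0.21)]
scoop [([252.0, 182.0, 271.0, 221.0], 0.65)]
carafe [([340.0, 180.0, 368.0, 213.0], 0.67), ([257.0, 205.0, 292.0, 261.0], 0.59)]
top {'fx': 438.686577724199, 'fy': 438.686577724199, 'cx': 266.57928927658725, 'cy': 193.15569778696744, 'position': array([ 387.53059323,  -38.08438057, 1153.45617628]), 'rotation': array([ 0.02325061, -0.69656831,  0.71606669, -0.03873615])}
tongs [([136.0, 157.0, 178.0, 178.0], 0.91)]
caddy [([128.0, 149.0, 184.0, 185.0], 0.93)]
board [([2
[... 291 characters left out ...]
6)]
{'t': 0.8, 'joints': array([ 1.03440353e+00,  4.90869304e-01,  1.55888938e+00, -1.94468723e-06,
        1.09170560e+00, -1.05587804e-01]), 'joint_vel': array([ 0.00065663,  0.00090983,  0.00078419, -0.00011949,  0.0002225 ,
       -0.00020885]), 'effort': array([-1.27986630e-03, -6.18214560e+01, -2.61844951e+01, -1.40730967e-04,
        2.69558186e-04, -9.53396295e-06]), 'position': array([260.97893629, 567.91417555, 303.94968275]), 'ee_rot': array([2.10689854e-05, 2.13740203e-01, 9.76890537e-01, 6.06325303e-05]), 'contact_force': array([ 0.07172298, -0.18788572, -0.13591431]), 'torque': array([ 0.02680946,  0.0079936 , -0.02406995]), 'finger_force': 0.0, 'finger_gap': 85.42737352067982}
```

View pics/a.png

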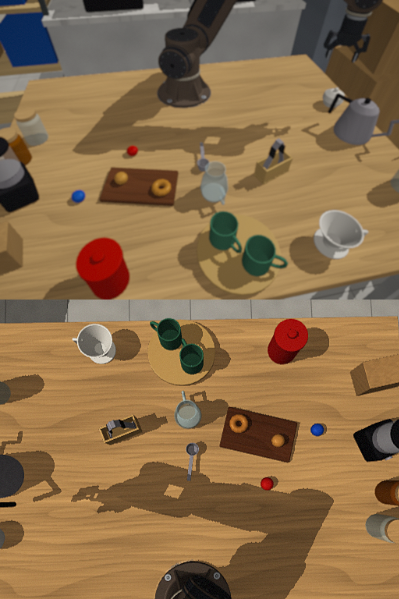

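The pictures show three roll-shaped things in the top view: golden at (357,182) on the board, blue at (406,166) and red at about (342,236). The golden one is the roll because it has a plain crust and lies on the board next to the ring bread at (305,160). The tongs stand in the caddy at (156,167).

```bash
cat > h2.py <<'E'
from h import *
from scipy.spatial.transform import Rotation as R
import h
def ray(cam,px):
    p=imaging.camera_params(cam); q=p['rotation']
    d=np.array([(px[0]-p['cx'])/p['fx'],(px[1]-p['cy'])/p['fy'],1.0])
    return np.array(p['position'],float),R.from_quat([q[1],q[2],q[3],q[0]]).as_matrix()@d
def proj(cam,P):
    p=imaging.camera_params(cam);q=p['rotation']
    c=R.from_quat([q[1],q[2],q[3],q[0]]).as_matrix().T@(np.array(P,float)-p['position'])
    return np.array([p['fx']*c[0]/c[2]+p['cx'],p['fy']*c[1]/c[2]+p['cy']])
h.ray=ray
E
python3 - <<'E'
from h2 import *
a=imaging.capture('scene');b=imaging.capture('top')
t=cv2.resize(b[120:250,115:425],None,fx=2.5,fy=2.5,interpolation=2)
s1=cv2.resize(a[165:245,310:400],(360,270),interpolation=2); s2=cv2.resize(a[190:280,110:240],(390,270),interpolation=2)
s=np.hstack([s1,s2]);w=775;s=np.pad(s,((0,0),(0,w-s.shape[1]),(0,0)))
save('b.png',np.vstack([t,s]))
def rectw(m,z):
    c=max(cv2.findContours(m.astype(np.uint8),0,1)[0],key=cv2.contourArea)[:,0]
    w=np.array([at_z('top',p,z)[:2] for p in c],np.float32)
    return cv2.minAreaRect(w)
for l,z in(('caddy',70),('board',18),('tongs',140),('roll',33),('ring_bread',33)):
    for r in nets.trace('top',l)[:2]:
        m=r['pixels'];ys,xs=np.nonzero(m)
        print(l,round(r['conf'],2),np.round(r['rect']),(xs.mean().round(1),ys.mean().round(1)),rectw(m,z))
for l in('roll','tongs','caddy'):
    for r in nets.trace('scene',l)[:3]:
        ys,xs=np.nonzero(r['pixels']);print('scene',l,round(r['conf'],2),np.round(r['rect']),xs.mean().round(1),ys.mean().round(1))
print('roll top',at_z('top',(357.5,182),33),at_z('scene',(155.5,228),34))
for l in [(305,160),(246,209),(240,142)]: print(at_z('top',l,20))
E
```

```text
caddy 0.73 [128. 150. 182. 186.] (np.float64(154.9), np.float64(168.7)) ((554.4554443359375, 213.11492919921875), (67.18758392333984, 125.82955169677734), 20.3101749420166)
board 0.93 [284. 136. 379. 210.] (np.float64(332.4), np.float64(174.3)) ((535.3365478515625, -234.501953125), (237.8483428955078, 140.59243774414062), 75.32891082763672)
tongs 0.71 [136. 156. 176. 180.] (np.float64(151.7), np.float64(161.8)) ((557.2730712890625, 198.00054931640625), (45.16541290283203, 81.13915252685547), 20.392757415771484)
roll 0.8 [350. 174. 368. 189.] (np.float64(356.0), np.float64(181.0)) ((510.4440612792969, -295.1098327636719), (39.99746322631836, 38.93255615234375), 42.81403350830078)
roll 0.73 [135. 154. 177. 180.] (np.float64(152.4), np.float64(161.9)) ((575.0841674804688, 221.58349609375), (53.754051208496094, 94.67373657226562), 19.044919967651367)
ring_bread 0.7 [296. 147. 318. 171.] (np.float64(305.7), np.float64(159.1)) ((570.5001831054688, -167.26263427734375), (59.673439025878906, 60.21491622924805), 88.05113983154297)
scene roll 0.72 [ 94. 243. 108. 260.] 100.7 251.4
scene roll 0.59 [144. 216. 166. 238.] 155.2 228.6
scene roll 0.45 [161. 189. 177. 201.] 169.5 193.9
roll top [ 508.33857878 -299.55611408   33.        ] [ 514.09341068 -292.78574168   34.        ]
[ 571.21591975 -167.3546074    20.        ]
[447.18619583 -10.02379995  20.        ]
[623.09220263   1.3848797   20.        ]
```

View pics/b.png

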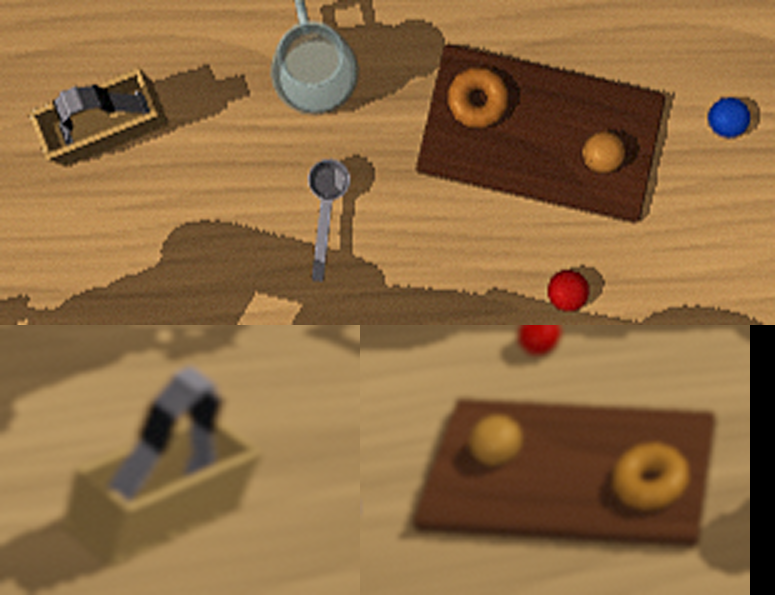

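The crop confirms it. The golden domed roll sits on the board at crop (603,152), the ring bread is at (478,97), and the blue and red balls are off the board. The tongs' bend shows at crop (69,102) in the top view and (192,382) in the scene view.

```bash
python3 - <<'E'
from h2 import *
def tri(p,q):
    o1,d1=ray('top',p);o2,d2=ray('scene',q)
    A=np.stack([d1,-d2],1);s=np.linalg.lstsq(A,o2-o1,rcond=None)[0]
    a,b=o1+s[0]*d1,o2+s[1]*d2;return ((a+b)/2).round(1),np.linalg.norm(a-b).round(1)
print('bend',tri((142.6,160.8),(358,180)))
print('roll',tri((356.5,181.5),(155.3,228.3)))
C=[(127,166),(172.2,148),(179,164),(135,185.2)]
W=np.array([at_z('top',c,70)[:2] for c in C]);print(W.round(1),W.mean(0))
for i in range(4):
    e=W[(i+1)%4]-W[i];print(np.linalg.norm(e).round(1),np.degrees(np.arctan2(e[1],e[0])).round(1))
cx,cy=W.mean(0)
b=imaging.capture('top');a=imaging.capture('scene')
th=np.radians(20)
ax=np.array([np.cos(th),np.sin(th),0]);ay=np.array([-np.sin(th),np.cos(th),0])
def ov(img,cam,x0,y0,x1,y1,f):
    im=cv2.resize(img[y0:y1,x0:x1],None,fx=f,fy=f,interpolation=2).copy()
    def poly(P,col): 
        pts=[(proj(cam,p)+.5-[x0,y0])*f for p in P];cv2.polylines(im,[np.int32(pts)],True,col,1)
    c=np.array([cx,cy,0])
    for z in(0,70): poly([c+ax*26*i+ay*59*j+[0,0,z] for i,j in((1,1),(1,-1),(-1,-1),(-1,1))],(255,0,0))
    for z in (148,156): poly([c+ax*11*i+ay*9*j+[0,0,z] for i,j in((1,1),(1,-1),(-1,-1),(-1,1))],(0,255,0))
    for k in(-1,1):poly([c+ax*12*i+ay*k*u+[0,0,z+6] for i,u,z in((1,24.5,90),(1,22,128),(-1,22,128),(-1,24.5,90))],(0,0,255))
    return im
t=ov(b,'top',115,135,195,200,5);s=ov(a,'scene',310,165,390,245,5)
h=max(t.shape[0],s.shape[0]);f=lambda m:np.pad(m,((0,h-m.shape[0]),(0,0),(0,0)))
save('c.png',np.hstack([f(t),f(s)]))
E
```

```text
bend (array([557. , 220.3, 154. ]), np.float64(0.3))
roll (array([ 510.2, -296. ,   29. ]), np.float64(3.7))
[[559.2 280.6]
 [601.6 168.7]
 [561.  152.3]
 [510.8 261. ]] [558.15387128 215.6296842 ]
119.7 -69.2
43.9 -158.0
119.7 114.7
52.2 22.0
```

View pics/c.png

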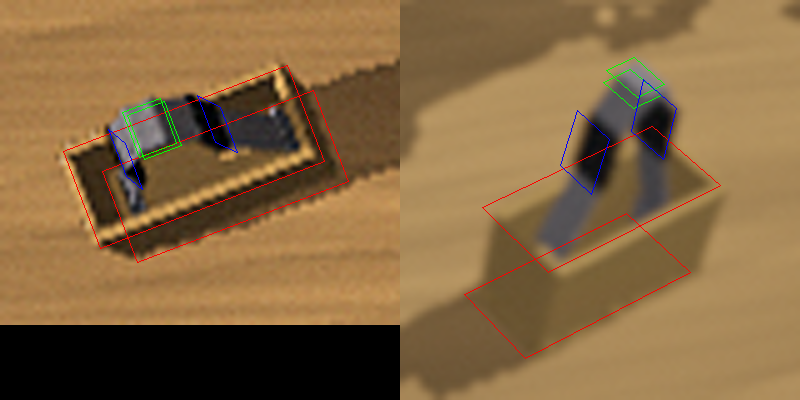

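The overlay shows the caddy rim matching at yaw 20°. The tongs sit about 3 mm towards +y of the caddy centre, at roughly (557.5, 218.5). I'll move above them first.

```bash
python3 -m jog '[{"offset":[-0.83,-0.387,0],"yaw":-0.248,"grip":1},{"offset":[-0.83,-0.387,0],"yaw":-0.248,"grip":1},{"offset":[-0.83,-0.387,0],"yaw":-0.248,"grip":1},{"offset":[-0.83,-0.387,0],"yaw":-0.248,"grip":1},{"offset":[-0.83,-0.387,0],"yaw":-0.248,"grip":1},{"offset":[-0.83,-0.387,0],"yaw":-0.248,"grip":1},{"offset":[-0.83,-0.387,0],"yaw":-0.248,"grip":1},{"offset":[-0.83,-0.387,0],"yaw":-0.248,"grip":1},{"offset":[-0.83,-0.387,0],"yaw":-0.248,"grip":1},{"offset":[-0.83,-0.387,0],"yaw":-0.248,"grip":1},{"offset":[-0.83,-0.387,0],"yaw":-0.248,"grip":1},{"offset":[-0.83,-0.387,0],"yaw":-0.248,"grip":1}]' 30
python3 - <<'E'
from h2 import *
s=manip.state();w,x,y,z=s['ee_rot'];M=R.from_quat([x,y,z,w]).as_matrix()
print(s['position'],M.round(3),np.degrees(np.arctan2(M[1,1],M[0,1])),s['joints'].round(3),s['t'])
E
```

```text
t: 2.9
position: [556.7, 219.6, 304.1]
ee_rot: [0.0, -0.174, 0.985, 0.0]
contact_force: [-0.9, 0.2, 0.3]
finger_gap: 85.2
finger_force: 0.0
[556.74734328 219.63340599 304.06454158] [[-0.939 -0.343  0.   ]
 [-0.343  0.939  0.   ]
 [-0.     0.    -1.   ]] 110.03504550712728 [ 0.265  0.453  1.626  0.     1.062 -1.655] 2.9
```

```bash
python3 -m jog '[{"offset":[0,0,0.08],"yaw":0,"grip":1},{"offset":[0,0,0.15],"yaw":0,"grip":1},{"offset":[0,0,0.2],"yaw":0,"grip":1},{"offset":[0,0,0.24],"yaw":0,"grip":1},{"offset":[0,0,0.272],"yaw":0,"grip":1},{"offset":[0,0,0.272],"yaw":0,"grip":1}]' 30
python3 - <<'E'
from h2 import *
b=imaging.capture('top');a=imaging.capture('scene')
save('d.png',np.hstack([cv2.resize(b[130:205,110:200],(400,333),interpolation=2),cv2.resize(a[145:245,300:400],(400,333),interpolation=2)]))
E
```

```text
t: 3.65
position: [556.9, 219.0, 167.1]
ee_rot: [-0.001, -0.173, 0.985, -0.0]
contact_force: [0.5, -0.7, 0.0]
finger_gap: 85.7
finger_force: 0.0
```

View pics/d.png

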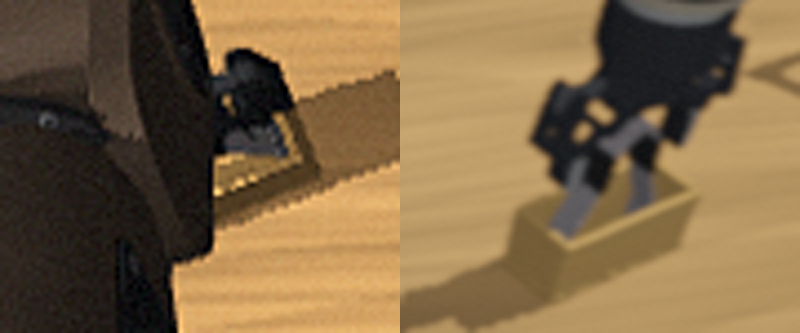

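The fingers straddle the tongs, with the pads between them in the right-hand view at around (590,165) and (645,150). Next I close to about 43 mm.

```bash
python3 -m jog '[{"offset":[0,0,0],"yaw":0,"grip":0.2},{"offset":[0,0,0],"yaw":0,"grip":0.1},{"offset":[0,0,0],"yaw":0,"grip":0.02},{"offset":[0,0,0],"yaw":0,"grip":0.02},{"offset":[0,0,0],"yaw":0,"grip":0.02},{"offset":[0,0,0],"yaw":0,"grip":0.02},{"offset":[0,0,0],"yaw":0,"grip":0.02}]' 30
```

```text
t: 4.62
position: [558.0, 218.9, 169.8]
ee_rot: [0.002, -0.173, 0.985, 0.0]
contact_force: [-1.4, 0.6, 12.8]
finger_gap: 44.2
finger_force: 19.2
```

```bash
python3 -m jog '[{"offset":[0,0,-0.006],"yaw":0,"grip":0.0},{"offset":[0,0,-0.012],"yaw":0,"grip":0.0},{"offset":[0,0,-0.03],"yaw":0,"grip":0.0},{"offset":[0,0,-0.06],"yaw":0,"grip":0.0},{"offset":[0,0,-0.06],"yaw":0,"grip":0.0}]' 30
```

```text
t: 5.25
position: [557.7, 218.9, 199.5]
ee_rot: [0.001, -0.173, 0.985, 0.0]
contact_force: [0.9, 0.7, -1.6]
finger_gap: 43.2
finger_force: 5.8
```

```bash
python3 -m jog '[{"offset":[0,0,-0.06],"yaw":0,"grip":0.0},{"offset":[0,0,-0.12],"yaw":0,"grip":0.0},{"offset":[0,0,-0.18],"yaw":0,"grip":0.0},{"offset":[0,0,-0.23],"yaw":0,"grip":0.0},{"offset":[0,0,-0.24],"yaw":0,"grip":0.0},{"offset":[0,0,-0.24],"yaw":0,"grip":0.0},{"offset":[0,0,-0.24],"yaw":0,"grip":0.0},{"offset":[0,0,-0.24],"yaw":0,"grip":0.0}]' 30
python3 - <<'E'
from h2 import *
a=imaging.capture('scene')
save('e.png',cv2.resize(a[90:250,290:410],(450,600),interpolation=2))
s=manip.state();p=s['position'];w,x,y,z=s['ee_rot'];M=R.from_quat([x,y,z,w]).as_matrix()
print(p,s['finger_gap'],s['finger_force'])
for d,u in((162,37),(162,-37),(54,0),(12,0)):
    q=proj('scene',p+M@[0,u,d]);print(d,u,q.round(1),((q-[290,90])*3.75).round())
E
```

```text
t: 6.25
position: [557.2, 218.8, 317.0]
ee_rot: [-0.001, -0.173, 0.985, -0.0]
contact_force: [-0.0, -0.1, -1.1]
finger_gap: 42.5
finger_force: 5.8
[557.19574051 218.74892563 317.16219242] 42.516549091964556 5.7574499398469925
162 37 [368.7 174.6] [295. 317.]
162 -37 [346.1 185. ] [210. 356.]
54 0 [367.4 144.9] [290. 206.]
12 0 [371.7 129.6] [307. 148.]
```

View pics/e.png

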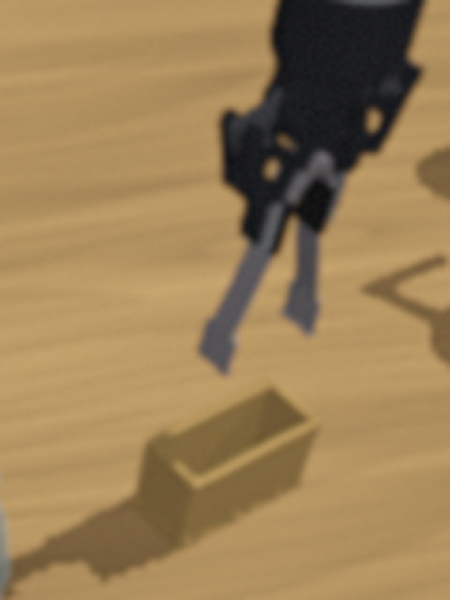

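The tongs are held straight and clear of the caddy, with tips at crop (211,362) and (296,324), about 164 mm below the TCP. Now I refine the roll position by colour.

```bash
python3 - <<'E'
from h2 import *
for cam,(cx,cy) in(('top',(357,182)),('scene',(155,228))):
    im=imaging.capture(cam)
    hsv=cv2.cvtColor(im,cv2.COLOR_RGB2HSV)
    r=12;m=np.zeros(im.shape[:2],bool);sub=hsv[cy-r:cy+r+1,cx-r:cx+r+1]
    k=sub[...,2]>115
    n,l,st,ce=cv2.connectedComponentsWithStats(k.astype(np.uint8));i=l[r,r]
    x,y,w,h,a=st[i];px=np.array([cx-r+x+(w-1)/2,cy-r+y+(h-1)/2]);pc=ce[i]+[cx-r,cy-r]
    print(cam,px,w,h,a,pc.round(1),at_z(cam,px,34).round(1),at_z(cam,pc,34).round(1))
    q=[proj(cam,[510,-296,18])]
    # predicted sphere-ish outline centre for roll at (510,-296)
    P=[]
    for z,rr in((0,15),(5,20),(15,22),(22,20.5),(28,15),(33,0)):
        for t in np.linspace(0,6.28,40):P.append(proj(cam,[510+rr*np.cos(t),-296+rr*np.sin(t),18+z]))
    P=np.array(P);print('pred box ctr',((P.max(0)+P.min(0))/2).round(2),(P.max(0)-P.min(0)).round(1), 'px/mm', (proj(cam,[520,-296,34])-proj(cam,[510,-296,34])).round(2),(proj(cam,[510,-286,34])-proj(cam,[510,-296,34])).round(2))
s=manip.state();p=s['position'];w,x,y,z=s['ee_rot'];M=R.from_quat([x,y,z,w]).as_matrix()
for T in([510,-296],):print((M.T@(np.array([*T,p[2]])-p)/500).round(4))
E
```

```text
top [356.5 180.5] 14 14 125 [357.4 180.7] [ 512.2 -296.9   34. ] [ 511.7 -299.1   34. ]
pred box ctr [356.14 181.41] [17.1 16.9] px/mm [-0.18 -3.85] [-3.86  0.1 ]
scene [154.  228.5] 13 14 145 [154.  228.2] [ 515.1 -296.6   34. ] [ 514.  -296.5   34. ]
pred box ctr [154.27 227.59] [17.2 16.2] px/mm [0.03 2.95] [ 3.91 -0.56]
[ 4.402e-01 -9.355e-01  2.000e-04]
```

```bash
python3 -m jog '[{"offset":[0.02,-0.04,0],"yaw":0.01,"grip":0.0},{"offset":[0.05,-0.11,0],"yaw":0.03,"grip":0.0},{"offset":[0.095,-0.2,0],"yaw":0.06,"grip":0.0},{"offset":[0.14,-0.3,0],"yaw":0.09,"grip":0.0},{"offset":[0.19,-0.4,0],"yaw":0.12,"grip":0.0},{"offset":[0.235,-0.5,0],"yaw":0.15,"grip":0.0},{"offset":[0.28,-0.6,0],"yaw":0.18,"grip":0.0},{"offset":[0.33,-0.7,0],"yaw":0.21,"grip":0.0},{"offset":[0.375,-0.8,0],"yaw":0.23,"grip":0.0},{"offset":[0.41,-0.88,0],"yaw":0.24,"grip":0.0},{"offset":[0.43,-0.925,0],"yaw":0.25,"grip":0.0},{"offset":[0.438,-0.9385,0],"yaw":0.25,"grip":0.0}]' 30
python3 -m jog '[{"offset":[0,0,0],"yaw":0,"grip":0.0},{"offset":[0,0,0.03],"yaw":0,"grip":0.0},{"offset":[0,0,0.08],"yaw":0,"grip":0.0},{"offset":[0,0,0.1],"yaw":0,"grip":0.0},{"offset":[0,0,0.11],"yaw":0,"grip":0.0},{"offset":[0,0,0.11],"yaw":0,"grip":0.0},{"offset":[0,0,0.11],"yaw":0,"grip":0.0}]' 30
python3 - <<'E'
from h2 import *
a=imaging.capture('scene');b=imaging.capture('top')
save('f.png',np.hstack([cv2.resize(a[150:270,90:210],(400,400),interpolation=2),cv2.resize(b[120:240,300:420],(400,400),interpolation=2)]))
s=manip.state();p=s['position'];w,x,y,z=s['ee_rot'];M=R.from_quat([x,y,z,w]).as_matrix()
print(p,M.round(3),s['finger_gap'],s['finger_force'],s['t'],s['joints'])
for u in(37,-37,0):
    print((( proj('scene',p+M@[0,u,164])-[90,150])*3.33).round())
E
```

```text
t: 7.9
position: [511.0, -298.1, 317.7]
ee_rot: [-0.0, 0.218, 0.976, 0.0]
contact_force: [0.2, 0.2, -1.0]
finger_gap: 42.6
finger_force: 5.8
t: 8.78
position: [511.7, -297.1, 263.5]
ee_rot: [0.0, 0.217, 0.976, -0.0]
contact_force: [0.0, 1.0, -1.3]
finger_gap: 43.0
finger_force: 5.8
[ 511.65639252 -297.09769045  263.41689229] [[-0.906  0.423  0.001]
 [ 0.423  0.906 -0.   ]
 [-0.001 -0.    -1.   ]] 42.76308863129842 5.7580675184726715 8.875 [-6.37716518e-01  4.86616769e-01  1.68967852e+00  1.04041500e-04
  9.64396534e-01 -1.77146547e+00]
[242. 211.]
[150. 193.]
[196. 202.]
```

View pics/f.png

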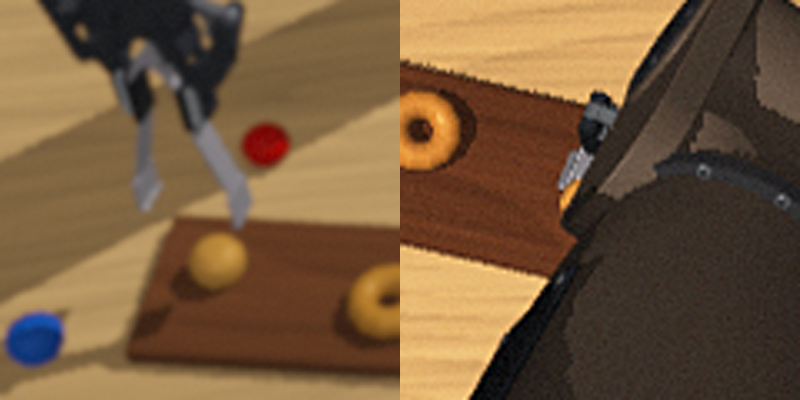

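The scene view shows the jaws straddling the line to the roll: tips at crop (145,205) and (240,222), roll at (218,262). Lowering nearly all the way, then checking.

```bash
python3 -m jog '[{"offset":[0,0,0.03],"yaw":0,"grip":0.0},{"offset":[0,0,0.07],"yaw":0,"grip":0.0},{"offset":[0,0,0.1],"yaw":0,"grip":0.0},{"offset":[0,0,0.125],"yaw":0,"grip":0.0},{"offset":[0,0,0.136],"yaw":0,"grip":0.0},{"offset":[0,0,0.136],"yaw":0,"grip":0.0},{"offset":[0,0,0.136],"yaw":0,"grip":0.0}]' 30
python3 - <<'E'
from h2 import *
a=imaging.capture('scene');b=imaging.capture('top')
save('g.png',np.hstack([cv2.resize(a[180:260,110:190],(480,480),interpolation=2),cv2.resize(b[150:210,325:385],(320,480),interpolation=2)]))
s=manip.state();p=s['position'];w,x,y,z=s['ee_rot'];M=R.from_quat([x,y,z,w]).as_matrix()
print(p,s['finger_gap'],s['contact_force'])
for u in(37,-37,0):
    for v in (14,-14): print(u,v,(( proj('scene',p+M@[v,u,164])+.5-[110,180])*6).round())
E
```

```text
t: 9.75
position: [511.7, -297.1, 195.3]
ee_rot: [0.0, 0.217, 0.976, -0.0]
contact_force: [0.2, -0.1, -1.3]
finger_gap: 42.9
finger_force: 5.8
[ 511.70363238 -297.09975013  195.37327029] 42.74519105639635 [ 0.56054833 -0.82158064 -1.54126319]
37 14 [359. 284.]
37 -14 [333. 334.]
-37 14 [202. 252.]
-37 -14 [174. 300.]
0 14 [280. 268.]
0 -14 [253. 317.]
```

View pics/g.png

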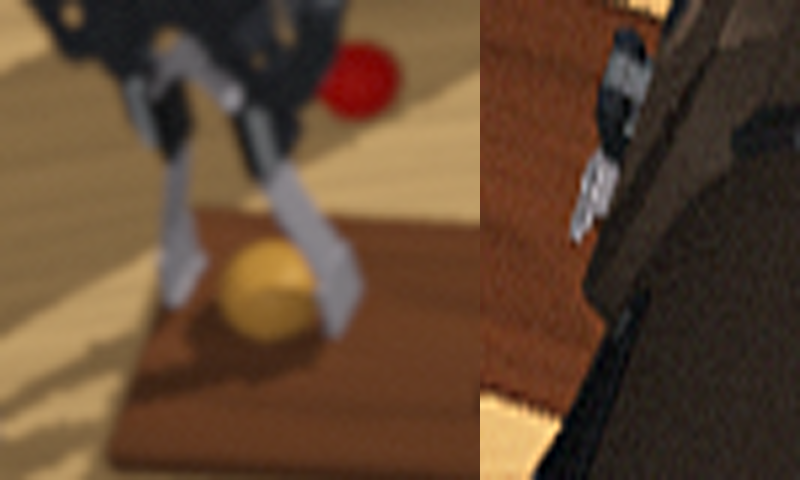

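The jaws straddle the roll. Tip edges are at (187,285) and (345,310) and the roll is at (267,290), centred between them. I lower 6 mm more and close.

```bash
python3 -m jog '[{"offset":[0,0,0.006],"yaw":0,"grip":0.0},{"offset":[0,0,0.012],"yaw":0,"grip":0.0},{"offset":[0,0,0.012],"yaw":0,"grip":-0.1},{"offset":[0,0,0.012],"yaw":0,"grip":-0.15},{"offset":[0,0,0.012],"yaw":0,"grip":-0.2},{"offset":[0,0,0.012],"yaw":0,"grip":-0.3},{"offset":[0,0,0.012],"yaw":0,"grip":-0.4},{"offset":[0,0,0.012],"yaw":0,"grip":-0.4},{"offset":[0,0,0.012],"yaw":0,"grip":-0.4},{"offset":[0,0,0.012],"yaw":0,"grip":-0.4}]' 32
python3 - <<'E'
from h2 import *
a=imaging.capture('scene')
save('i.png',cv2.resize(a[180:260,110:190],(480,480),interpolation=2))
E
```

```text
t: 11.1
position: [511.6, -297.0, 188.9]
ee_rot: [0.0, 0.217, 0.976, 0.0]
contact_force: [1.1, 0.7, -1.3]
finger_gap: 36.4
finger_force: 32.0
```

View pics/i.png

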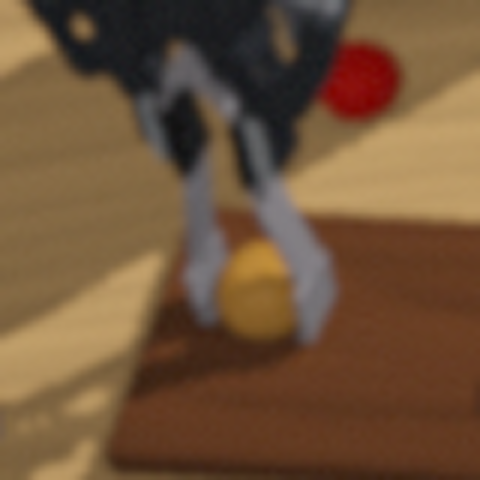

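The jaws have closed on the roll at (258,290), both touching, with a 36.4 mm gap at 32 N. Lifting gently.

```bash
python3 -m jog '[{"offset":[0,0,0],"yaw":0,"grip":-0.4},{"offset":[0,0,-0.01],"yaw":0,"grip":-0.4},{"offset":[0,0,-0.03],"yaw":0,"grip":-0.4},{"offset":[0,0,-0.06],"yaw":0,"grip":-0.4},{"offset":[0,0,-0.09],"yaw":0,"grip":-0.4},{"offset":[0,0,-0.12],"yaw":0,"grip":-0.4},{"offset":[0,0,-0.15],"yaw":0,"grip":-0.4},{"offset":[0,0,-0.18],"yaw":0,"grip":-0.4},{"offset":[0,0,-0.2],"yaw":0,"grip":-0.4},{"offset":[0,0,-0.208],"yaw":0,"grip":-0.4},{"offset":[0,0,-0.21],"yaw":0,"grip":-0.4},{"offset":[0,0,-0.21],"yaw":0,"grip":-0.4}]' 36
python3 -m jog '[{"offset":[0,0,0],"yaw":0,"grip":-0.4},{"offset":[0,0,0],"yaw":0,"grip":-0.4},{"offset":[0,0,0],"yaw":0,"grip":-0.4},{"offset":[0,0,0],"yaw":0,"grip":-0.4},{"offset":[0,0,0],"yaw":0,"grip":-0.4},{"offset":[0,0,0],"yaw":0,"grip":-0.4}]' 36
python3 - <<'E'
from h2 import *
a=imaging.capture('scene')
save('j.png',cv2.resize(a[130:270,90:290],(800,560),interpolation=2))
E
```

```text
t: 12.65
position: [511.5, -297.0, 293.5]
ee_rot: [-0.0, 0.217, 0.976, 0.0]
contact_force: [-0.6, 0.5, -2.2]
finger_gap: 36.1
finger_force: 36.1
t: 13.4
position: [511.6, -297.0, 293.9]
ee_rot: [0.0, 0.217, 0.976, 0.0]
contact_force: [0.7, -0.9, -1.3]
finger_gap: 35.9
finger_force: 36.1
```

View pics/j.png

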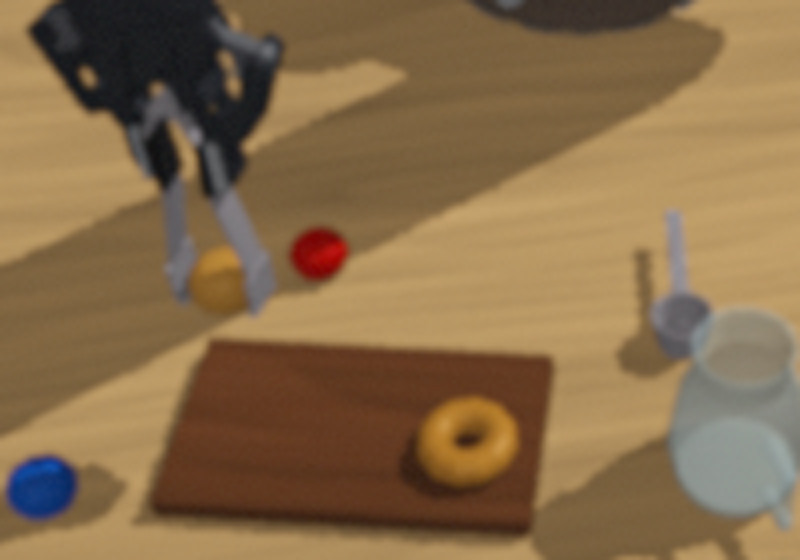

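The roll hangs in the jaws at (222,280), well above the board. The ring bread at (468,440), the scoop and the carafe are where they were. Handing in.

```bash
python3 -c "
from plant import manip
print(manip.job_done())"
```

```text
the job is handed in; nothing more can be done
None
```

I drew the tongs from the caddy and closed their jaws on the golden roll. I handed the job in at about 13.5 s with the roll held still roughly 10 cm above the board; the hand-in reported no verdict, and the last picture showed the ring bread, scoop and carafe where they started.

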